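# Switch on the cap gauging station in sequence

## Robot

A 6-joint arm with a two-finger parallel gripper is mounted at the origin on the work surface. World frame = base frame: x ahead of the robot, y to its left, z up, the work surface at z = 0. Lengths are in m, angles in degrees, forces in N, time in s.
With the tool pointing down it reaches from about 0.3 to 0.85 m from the base axis. Payload 4.2 kg.
Tool frame: the origin (TCP) lies between the finger pads; the fingertips stand 8 mm ahead of it and the grasp point (between the pads) lies 11 mm behind it; z points along the fingers, y is the line along which they close (so a half turn about z gives the same grasp; the last joint's range is limited). The gripper opens to 91 mm and grips with 3 to 60 N. Pads are 32 mm wide; open, the fingers measure 118 mm over their backs; the gripper's body (76 mm by 178 mm) begins 60 mm behind the grasp point.
Start: joints at [-75.63, 18.312, 89.639, -0, 72.044, -1.146], TCP at [0.154, -0.554, 0.222] pointing down, gripper open.
Joint ranges: [-177.97, 177.97], [-48.28, 115.42], [12.27, 149.76], [-77.06, 257.06], [2.81, 150.46], [-146.56, 146.56]. Speed limits (degrees/s): [147.25, 147.25, 180, 180, 180, 180].

## Interface

Orientations are given as [roll, pitch, yaw] about the fixed x, y, z axes, in that order (R = Rz(yaw) Ry(pitch) Rx(roll)).
In Python, from cell import env gives the robot as it stands.
- The arm moves only by the tool send_rows, never from a script. Its argument "rows" is a list of rows, each a list of 3 entries, a list of its own where there are three numbers: the shift along the world's x, y, z normalised to -1 to 1, where 1 is 0.3 m, then the turn about the world's z normalised to -1 to 1, where 1 is 360 degrees, then the gripper's target within -1 to 1 (fully open at 1, half-way at 0, shut at -1). A call has 1 to 8 rows; each row is the pose to reach, as a shift and turn from the pose commanded when the call began, turning the shorter way round; what a row does not reach only later rows make up. A row lasts 1/10 s, in which the tool goes at most 50 mm and 8.59 degrees, less where a joint would pass 70% of its speed; a pose out of reach is approached as far as the arm can. A call with a number of a shift or a turn outside -1 to 1 is refused whole. A call with a gripper value outside its range is refused whole. The fingers move at their own pace and stop on an object; "squeeze" is the grip in N (left out, the last holds). Time passes only in rows, so rows that repeat a pose let the fingers close. It gives the time, the measured TCP pose, the force, the opening and the grip force at its end, in the units of the state.
- env.read_state(): the state, without advancing time (a new reading comes with each control period).
- env.grab_frame(name): name is "scene" or "top" or "wrist"; returns a dict with "pixels" (384x512x3 uint8, red, green, blue), "depth" (384x512 float32, m along the optical axis (not along the pixel's ray), 0 where there is no reading), "intrinsics" (3x3 intrinsics, pixels), "R" (3x3) and "t" (3): a world point X has camera coordinates R X + t; the wrist camera has in their place "mount" (4x4, takes a point from camera to tool coordinates, whose origin is the TCP and whose axes are the flange's). Camera axes: x right, y down, z forward; pixel columns grow to the right and rows downward; lengths in m; the calibration is good to about 2 mm. A picture is of the moment at which its call begins: read the wrist's pose just before it.
- env.hand_in(): hands the job in; it is judged then, once.
The state is a dict: "time": time; "joint_positions": joint angles; "qvel": joint speeds; "joint_torque": joint torques, N m; "tcp_pos": TCP position; "tool_rot": TCP orientation; "ft_force": force on the tool from outside, world axes, zero at the start; "moment": the same for the moment, N m; "opening": finger opening in m; "gripper_force": force on a finger pad.
Only numpy, scipy, OpenCV 4.12 (cv2) and the standard library are available. Lean on these libraries where they do the work, as an engineer would, in place of code of your own. Each camera call takes 0.05 s, during which the arm holds its last target. There are 200 camera calls.

## Task

Switch on the cap gauging station at its three little switch boxes, in this order: tip the paddle rocker over by pressing its raised end down, then push the square button fully in, then the round button fully in; each stays on, and all three must be on at the end. Only press them: do not lift, tip or shove the boxes along the table, and leave the caps and their stand, the tube, the ring and the dial indicator undisturbed.

Things in the scene. Friction and masses are not known exactly. Their poses are not given: they have to be found in the camera images.
- rocker_box: loose cast grey metal switch box (about 0.9 kg) on thin rubber feet, standing flat on the table, 104 mm long (its x) by 64 mm wide (its y), flat top 38 mm above the table; origin at the centre of its underside, z up; carries the paddle rocker
- rocker (a joint): ivory paddle rocker, a see-saw plate 80 mm long (box's x), 44 mm wide (y), 10 mm thick, pivoting about the box's y axis 49 mm above the table over the box's centre; upper face 9 mm above the pivot. 0 rad: off, the end towards the box's +x (with four fine ribs) raised 12.6 degrees; 0.44: on, that end fully down. It turns stiffly and stays where it is left, so press until it stops
- rocker_end (a point): point on the upper face of the rocker's ribbed end, 28 mm from the pivot towards the box's +x; 64 mm above the table when off, 52 mm when on. About 2 N here turns it (5 N near the pivot) until a firm stop; pressing the other end would tip it back
- square_box: loose cast grey metal switch box (about 0.8 kg) on thin rubber feet, standing flat on the table, 68 x 68 mm, flat top 38 mm above the table; origin at the centre of its underside, z up; carries the square button
- square (a joint): ivory square push button, 30 x 30 mm, in the middle of its box, pressed straight down. 0: out, its top 54 mm above the table; 0.008 m: fully in, top 46 mm above the table (8 mm above the box). It has no return spring: about 3 N moves it, up to a firm stop, and it stays where it is left
- square_top (a point): centre of the top of the square button
- round_box: loose cast grey metal switch box (about 0.8 kg) on thin rubber feet, standing flat on the table, 68 x 68 mm, flat top 38 mm above the table; origin at the centre of its underside, z up; carries the round button
- round (a joint): ivory round push button, 32 mm diameter, in the middle of its box; travel, heights, force and staying in as for the square one (0 out, 0.008 m fully in)
- round_top (a point): centre of the top of the round button
- stand: fixed beech stand, 52 (x) x 212 (y) x 30 mm high, with six slots in a row along its y; origin at the centre of its underside; bystander
- cap0_center (a point): centre of a loose ribbed purple screw cap, 32 mm diameter, 17 mm thick, standing on edge in a slot of the stand, 32 mm above the table; top at 48 mm; bystander
- cap1_center (a point): centre of a loose ribbed purple screw cap, 32 mm diameter, 17 mm thick, standing on edge in a slot of the stand, 32 mm above the table; top at 48 mm; bystander
- cap2_center (a point): centre of a loose ribbed purple screw cap, 32 mm diameter, 17 mm thick, standing on edge in a slot of the stand, 32 mm above the table; top at 48 mm; bystander
- cap3_center (a point): centre of a loose ribbed purple screw cap, 32 mm diameter, 17 mm thick, standing on edge in a slot of the stand, 32 mm above the table; top at 48 mm; bystander
- cap4_center (a point): centre of a loose ribbed purple screw cap, 32 mm diameter, 17 mm thick, standing on edge in a slot of the stand, 32 mm above the table; top at 48 mm; bystander
- cap5_center (a point): centre of a loose ribbed purple screw cap, 32 mm diameter, 17 mm thick, standing on edge in a slot of the stand, 32 mm above the table; top at 48 mm; bystander
- tube_center (a point): point on the axis of the loose frosted glass preform tube, 45 mm above the table; it stands upright, 97 mm tall, 26 mm diameter with a 35 mm collar near its foot; bystander
- tamper_ring: loose yellow nylon tamper ring lying flat, 38 mm outside, 31 mm inside, 9 mm high; origin at the centre of its underside; bystander
- dial_center (a point): chrome dial indicator on a loose 60 x 60 mm base, 118 mm tall; the point is 50 mm above the centre of its underside; bystander
Things that resemble listed ones, but are neither listed nor needed, are in the scene too. Leave any pink look-alike of the round_box alone. What is shaped like the square_box but orange or pink is not meant.

How it is judged:
By the outcome, as a careful person would: the job done as asked, in the order asked, and still so for the second after the job is handed in, with the robot touching nothing.
It also fails if it takes over 48 s, if anything falls off the work surface, if the arm or the gripper's body presses on something with over 40 N, if the wrist force passes 120 N, or if a joint passes its speed limit or range.

## Working session

There is one attempt and no reset: what is moved stays moved. The work goes in short steps, Python scripts to look and compute and a tool call to move; the robot and the scene stay as the last step left them, time stands still between calls to the robot, and variables do not carry over. Pictures are saved under pics/ and viewed, at most 10 in all, crops included, and the job is handed in when it is done.

Besides the shell and the picture viewer there is one more tool, called after "Call:" as name(argument=value, ...), one argument or row to a line, values as JSON. send_rows: Moves the arm, as the interface text tells. Its arguments: {"type":"object","properties":{"rows":{"type":"array","items":{"type":"array"}},"squeeze":{"type":"number"}},"required":["rows"]}

```bash
mkdir -p pics; cat > h.py <<'E'
import numpy as np, cv2
from cell import env
def grab(n):
    f=env.grab_frame(n); np.savez('pics/'+n+'.npz',**f); return f
def world(f,u,v,d=None):
    K=f['intrinsics']; d=f['depth'][int(v),int(u)] if d is None else d
    c=np.array([(u-K[0,2])/K[0,0],(v-K[1,2])/K[1,1],1])*d
    return f['R'].T@(c-f['t'])
E
python3 - <<'E'
from h import *
for n in('top','scene'):
    f=grab(n); cv2.imwrite(f'pics/{n}0.png',cv2.resize(f['pixels'][...,::-1],(800,600),interpolation=cv2.INTER_CUBIC))
E
```

```text
(no output)
```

View pics/top0.png

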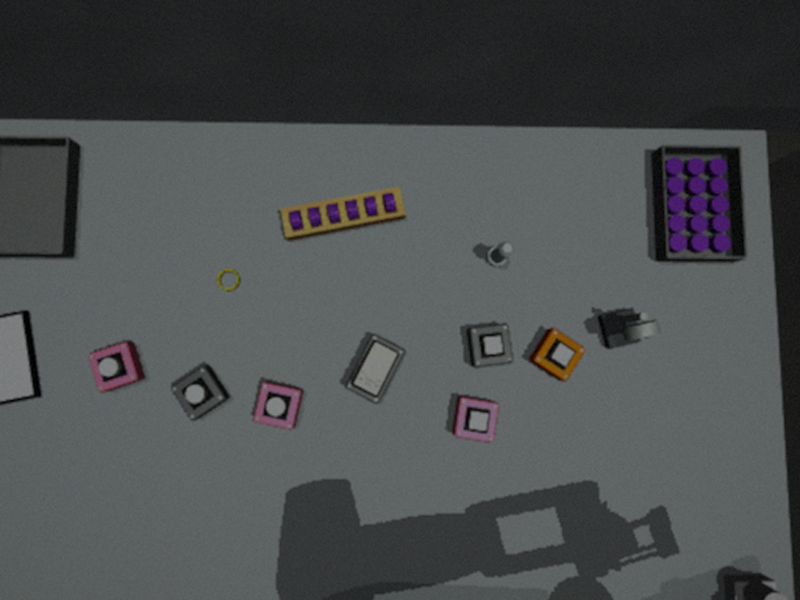

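View pics/scene0.png

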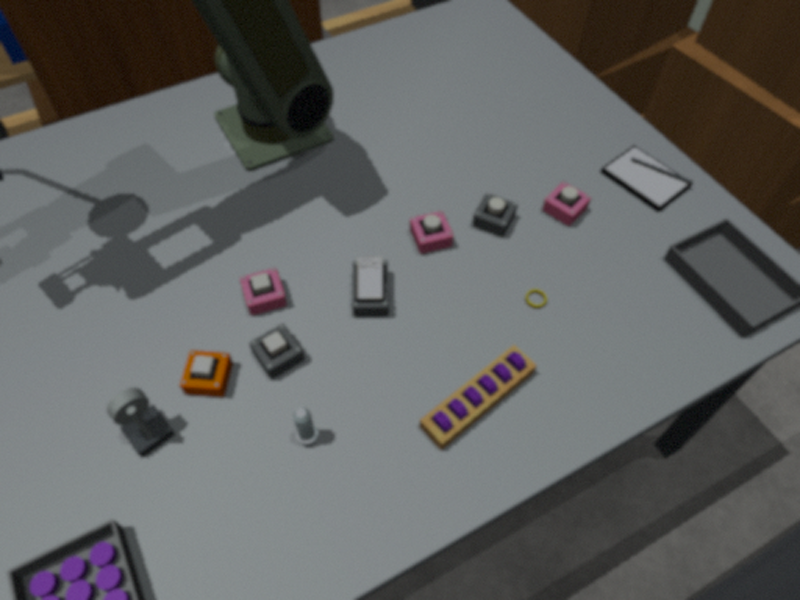

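Scene and top views agree (top picture, 800 px scale). 
- **Rocker:** only one candidate, grey at (375,367).
- **Square button:** grey (490,344), orange (558,353) and pink (476,418). I choose grey.
- **Round button:** grey (199,391), pink (115,365) and pink (277,403). I choose grey.

Next I'll check these in one close crop and measure them.

```bash
python3 - <<'E'
from h import *
f=np.load('pics/top.npz'); s=.64
p=f['pixels'][...,::-1]
def crop(u,v,r=26): 
    u,v=int(u*s),int(v*s); return cv2.resize(p[v-r:v+r,u-r:u+r],(390,390),interpolation=cv2.INTER_CUBIC)
cv2.imwrite('pics/crop1.png',cv2.resize(np.hstack([crop(375,367),crop(490,344),crop(199,391)]),(798,266*1)))
cv2.imwrite('pics/crop1.png',np.vstack([np.hstack([crop(375,367),crop(490,344)]) ,])) if 0 else None
K=f['intrinsics'];print(K)
# height map
u,v=np.meshgrid(np.arange(512),np.arange(384));d=f['depth']
c=np.stack([(u-K[0,2])/K[0,0]*d,(v-K[1,2])/K[1,1]*d,d],-1); W=(c-f['t'])@f['R']
np.save('pics/W.npy',W)
for n,(a,b) in dict(rocker=(375,367),square=(490,344),round=(199,391)).items():
    a,b=int(a*s),int(b*s); r=26; w=W[b-r:b+r,a-r:a+r].reshape(-1,3); px=p[b-r:b+r,a-r:a+r].reshape(-1,3).astype(int)
    lo=(w[:,2]>.030)&(w[:,2]<.075); 
    cen=W[b,a]; lo&=np.hypot(*(w[:,:2]-cen[:2]).T)<(.075 if n=='rocker' else .055)
    q=w[lo]; rect=cv2.minAreaRect(q[:,:2].astype(np.float32)*1000)
    hi=lo&(w[:,2]>(.043 if n=='rocker' else .047)); r2=cv2.minAreaRect(w[hi][:,:2].astype(np.float32)*1000)
    print(n,cen.round(3),'box',np.round(rect[0]),np.round(rect[1]),round(rect[2],1),'btn',np.round(r2[0]),np.round(r2[1]),round(r2[2],1),w[hi].mean(0).round(4))
    if n=='rocker':
        h=w[hi]; A=np.c_[h[:,:2],np.ones(len(h))]; k=np.linalg.lstsq(A,h[:,2],rcond=None)[0]
        print('slope dir',np.degrees(np.arctan2(k[1],k[0])),'tilt',np.degrees(np.arctan(np.hypot(*k[:2]))),'zrange',h[:,2].min(),h[:,2].max())
print(env.read_state())
E
```

```text
[[370.26378679   0.         250.02986368]
 [  0.         370.26378679 192.01608415]
 [  0.           0.           1.        ]]
rocker [ 0.509 -0.019  0.055] box [503. -20.] [ 64. 104.] 63.4 btn [504. -20.] [43. 79.] 63.1 [ 0.5038 -0.0203  0.0569]
slope dir 153.6325022416712 tilt 12.528305474480405 zrange 0.04546964313103487 0.06888436734386175
square [ 0.545 -0.211  0.053] box [ 543. -218.] [68. 68.] 5.7 btn [ 543. -218.] [30. 30.] 6.7 [ 0.5432 -0.2176  0.0527]
round [0.468 0.269 0.054] box [463. 275.] [68. 68.] 33.9 btn [463. 275.] [30. 31.] 71.2 [0.463  0.2745 0.0527]
{'time': 0.1, 'joint_positions': array([-7.56330673e+01,  1.83477717e+01,  8.97000449e+01, -4.34343236e-04,
        7.20453693e+01, -1.14543800e+00]), 'qvel': array([-0.0828473 , -0.06675064, -0.19023295, -0.00735948,  0.04535775,
        0.10864976]), 'joint_torque': array([-4.93572898e-04, -4.13333416e+01, -2.32510346e+01,  7.28403521e-02,
        4.22492065e-02, -5.64371828e-05]), 'tcp_pos': array([ 0.15367234, -0.5536145 ,  0.22120217]), 'tool_rot': array([-1.79906825e+02, -1.44992529e-03,  1.55125038e+01]), 'ft_force': array([-0.34521119, -0.48679159,  0.22736177]), 'moment': array([-0.04249204, -0.01721923,  0.00399464]), 'gripper_force': 0.0, 'opening': 0.09120880856684317}
```

View pics/crop1.png

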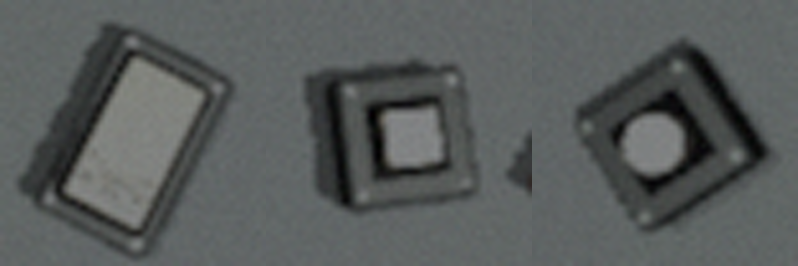

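The crop shows three grey boxes with ivory controls. The ribs are at the lower-left of the paddle (crop px about (95,190)), which is towards world 153°, and the depth slope (12.5° tilt) agrees. Box and button sizes and heights match the description. I'll press with closed fingers, starting with the rocker.

Call:
send_rows(
  rows=[
    [[0.53,0.92,0],0.133,-1],
    [[0.53,0.92,0],0.133,-1],
    [[0.53,0.92,0],0.133,-1],
    [[0.53,0.92,0],0.133,-1],
    [[0.53,0.92,0],0.133,-1],
    [[0.53,0.92,0],0.133,-1],
    [[0.53,0.92,0],0.133,-1],
    [[0.53,0.92,0],0.133,-1],
  ],
  squeeze=10,
)

```text
time: 0.9
tcp_pos: [0.3134, -0.2759, 0.2219]
tool_rot: [-180.0, -0.0, 63.6]
ft_force: [0.7, 0.7, 0.3]
opening: 0.0303
gripper_force: 0.0
```

Call:
send_rows(
  rows=[
    [[0.533,0.903,0],0,-1],
    [[0.533,0.903,0],0,-1],
    [[0.533,0.903,0],0,-1],
    [[0.533,0.903,0],0,-1],
    [[0.533,0.903,0],0,-1],
    [[0.533,0.903,0],0,-1],
    [[0.533,0.903,0],0,-1],
    [[0.533,0.903,-0.1],0,-1],
  ],
)

```text
time: 1.7
tcp_pos: [0.4769, -0.0065, 0.1943]
tool_rot: [179.5, -0.2, 63.5]
ft_force: [1.1, -0.6, -0.4]
opening: 0.0004
gripper_force: 0.0
```

Call:
send_rows(
  rows=[
    [[0,0,-0.15],0,-1],
    [[0,0,-0.3],0,-1],
    [[0,0,-0.34],0,-1],
    [[0,0,-0.34],0,-1],
  ],
)

```text
time: 2.1
tcp_pos: [0.4708, -0.0085, 0.0876]
tool_rot: [-179.7, 0.2, 63.3]
ft_force: [-0.1, -0.0, 0.5]
opening: 0.0003
gripper_force: 0.0
```

Call:
send_rows(
  rows=[
    [[0,0,0],0,-1],
    [[0,0,-0.02],0,-1],
    [[0,0,-0.035],0,-1],
    [[0,0,-0.05],0,-1],
    [[0,0,-0.06],0,-1],
    [[0,0,-0.07],0,-1],
    [[0,0,-0.08],0,-1],
    [[0,0,-0.08],0,-1],
  ],
)

```text
time: 2.9
tcp_pos: [0.4727, -0.0071, 0.0656]
tool_rot: [180.0, 0.0, 63.4]
ft_force: [0.4, -0.4, 0.4]
opening: 0.0004
gripper_force: 0.0
```

Call:
send_rows(
  rows=[
    [[0,0,-0.004],0,-1],
    [[0,0,-0.008],0,-1],
    [[0,0,-0.012],0,-1],
    [[0,0,-0.016],0,-1],
    [[0,0,-0.016],0,-1],
  ],
)

```text
time: 3.4
tcp_pos: [0.4726, -0.0071, 0.061]
tool_rot: [-180.0, 0.0, 63.4]
ft_force: [-1.4, 0.1, 0.9]
opening: 0.0006
gripper_force: 0.5
```

Call:
send_rows(
  rows=[
    [[0,0,-0.003],0,-1],
    [[0,0,-0.006],0,-1],
    [[0,0,-0.006],0,-1],
  ],
)

```text
time: 3.7
tcp_pos: [0.4726, -0.0071, 0.0596]
tool_rot: [-180.0, 0.0, 63.4]
ft_force: [-2.0, 1.6, 4.9]
opening: 0.0003
gripper_force: 2.5
```

Call:
send_rows(
  rows=[
    [[0,0,-0.003],0,-1],
    [[0,0,-0.006],0,-1],
    [[0,0,-0.006],0,-1],
  ],
)

```text
time: 4.0
tcp_pos: [0.4727, -0.0071, 0.0592]
tool_rot: [180.0, -0.0, 63.4]
ft_force: [-5.6, 0.9, 17.4]
opening: 0.0007
gripper_force: 8.5
```

Firm stop at 17 N, with the height as predicted. I'll retract straight up and check by depth from above once clear, moving on towards the square.

Call:
send_rows(
  rows=[
    [[0,0,0.05],0,-1],
    [[0,0,0.2],0,-1],
    [[0,0,0.35],0,-1],
    [[0,0,0.5],0,-1],
    [[0,0,0.5],0,-1],
  ],
)

```text
time: 4.5
tcp_pos: [0.4771, -0.0075, 0.2137]
tool_rot: [179.2, -0.3, 63.4]
ft_force: [0.2, -0.3, -0.8]
opening: 0.0002
gripper_force: 0.0
```

Call:
send_rows(
  rows=[
    [[0.237,-0.7,0],-0.133,-1],
    [[0.237,-0.7,0],-0.133,-1],
    [[0.237,-0.7,0],-0.133,-1],
    [[0.237,-0.7,0],-0.133,-1],
    [[0.237,-0.7,0],-0.133,-1],
    [[0.237,-0.7,0],-0.133,-1],
    [[0.237,-0.7,0],-0.133,-1],
    [[0.237,-0.7,0],-0.133,-1],
  ],
)

```text
time: 5.3
tcp_pos: [0.5436, -0.217, 0.2069]
tool_rot: [-180.0, 0.0, 15.6]
ft_force: [-0.7, 0.4, 0.1]
opening: 0.0004
gripper_force: 0.0
```

```bash
cat > chk.py <<'E'
from h import *
import sys
f=grab('top'); K=f['intrinsics'];d=f['depth'];u,v=np.meshgrid(np.arange(512),np.arange(384))
W=(np.stack([(u-K[0,2])/K[0,0]*d,(v-K[1,2])/K[1,1]*d,d],-1)-f['t'])@f['R']; W0=np.load('pics/W.npy'); w=W.reshape(-1,3); 
for n,c,a,e in (('rocker',(.5035,-.02),153.3,.028),('square',(.543,-.218),0,0),('round',(.463,.2745),0,0)):
    c=np.array(c);a=np.radians(a);x=np.array([np.cos(a),np.sin(a)])
    for nm,p,rad in [('end',c+e*x,.008),('other',c-e*x,.008)][:2 if e else 1]:
        m=np.hypot(*(w[:,:2]-p).T)<rad; print(n,nm,'z',np.median(w[m,2]).round(4))
    m=(w[:,2]>.03)&(w[:,2]<.075)&(np.hypot(*(w[:,:2]-c).T)<(.075 if e else .055))
    if m.sum()>9: r=cv2.minAreaRect(w[m][:,:2].astype(np.float32)*1000); print('  box',np.round(r[0],1),np.round(r[1]),round(r[2],1))
cv2.imwrite('pics/'+sys.argv[1],cv2.resize(f['pixels'][...,::-1],(800,600)))
s=env.read_state();print(s['tcp_pos'],s['tool_rot'],s['time'])
E
python3 chk.py a1.png
```

```text
rocker end z 0.0506
rocker other z 0.0637
  box [503.4 -19.8] [ 64. 104.] 63.3
square end z 0.5723
  box [ 568.4 -208.7] [15. 52.] 6.4
round end z 0.0527
  box [462.8 275.5] [68. 69.] 33.9
[ 0.54363829 -0.21677271  0.20711746] [-1.79989451e+02  2.65580354e-02  1.56363576e+01] 5.35
```

Rocker is on: the end is at 51 mm and the other end at 64 mm, and the box hasn't moved. Now the square button.

Call:
send_rows(
  rows=[
    [[0,-0.002,-0.15],0,-1],
    [[0,-0.002,-0.3],0,-1],
    [[0,-0.002,-0.4],0,-1],
    [[0,-0.002,-0.44],0,-1],
    [[0,-0.002,-0.46],0,-1],
    [[0,-0.002,-0.46],0,-1],
  ],
)

```text
time: 5.95
tcp_pos: [0.5444, -0.2177, 0.0701]
tool_rot: [180.0, -0.0, 15.6]
ft_force: [-0.1, 0.2, -0.0]
opening: 0.0004
gripper_force: 0.0
```

Call:
send_rows(
  rows=[
    [[0,0,-0.008],0,-1],
    [[0,0,-0.016],0,-1],
    [[0,0,-0.023],0,-1],
    [[0,0,-0.03],0,-1],
    [[0,0,-0.037],0,-1],
    [[0,0,-0.043],0,-1],
    [[0,0,-0.043],0,-1],
  ],
)

```text
time: 6.65
tcp_pos: [0.5441, -0.2179, 0.0566]
tool_rot: [180.0, -0.0, 15.5]
ft_force: [0.2, -0.5, 0.8]
opening: 0.0005
gripper_force: 0.6
```

Call:
send_rows(
  rows=[
    [[0,0,-0.004],0,-1],
    [[0,0,-0.007],0,-1],
    [[0,0,-0.01],0,-1],
    [[0,0,-0.01],0,-1],
  ],
)

```text
time: 7.05
tcp_pos: [0.5441, -0.2179, 0.0539]
tool_rot: [180.0, -0.0, 15.5]
ft_force: [0.6, 0.4, 2.9]
opening: 0.0004
gripper_force: 1.9
```

Call:
send_rows(
  rows=[
    [[0,0,-0.004],0,-1],
    [[0,0,-0.007],0,-1],
    [[0,0,-0.007],0,-1],
  ],
)

```text
time: 7.35
tcp_pos: [0.5441, -0.2179, 0.0533]
tool_rot: [179.9, -0.1, 15.5]
ft_force: [-1.5, 0.2, 12.8]
opening: 0.0005
gripper_force: 6.3
```

Firm stop at the expected height. I'll retract and move to the round button.

Call:
send_rows(
  rows=[
    [[0,0,0.05],0,-1],
    [[0,0,0.2],0,-1],
    [[0,0,0.35],0,-1],
    [[0,0,0.5],0,-1],
    [[0,0,0.5],0,-1],
  ],
)

```text
time: 7.85
tcp_pos: [0.5467, -0.2189, 0.2079]
tool_rot: [179.6, -0.5, 15.5]
ft_force: [0.6, -0.4, 1.1]
opening: 0.0005
gripper_force: 0.0
```

Call:
send_rows(
  rows=[
    [[-0.135,0.82,0],0,-1],
    [[-0.135,0.82,0],0,-1],
    [[-0.135,0.82,0],0,-1],
    [[-0.135,0.82,0],0,-1],
    [[-0.135,0.82,0],0,-1],
    [[-0.135,0.82,0],0,-1],
  ],
)

```text
time: 8.45
tcp_pos: [0.5011, 0.0331, 0.2004]
tool_rot: [-179.8, 0.2, 15.9]
ft_force: [0.6, 0.1, -0.4]
opening: 0.0001
gripper_force: 0.0
```

Call:
send_rows(
  rows=[
    [[-0.135,0.822,0],0,-1],
    [[-0.135,0.822,0],0,-1],
    [[-0.135,0.822,0],0,-1],
    [[-0.135,0.822,0],0,-1],
    [[-0.135,0.822,0],0,-1],
    [[-0.135,0.822,0],0,-1],
    [[-0.135,0.822,0],0,-1],
    [[-0.135,0.822,0],0,-1],
  ],
)

```text
time: 9.25
tcp_pos: [0.4628, 0.2733, 0.2008]
tool_rot: [179.9, 0.1, 15.5]
ft_force: [0.7, -1.2, -0.7]
opening: 0.0005
gripper_force: 0.0
```

```bash
python3 chk.py a2.png
```

```text
rocker end z 0.0511
rocker other z 0.0636
  box [503.3 -19.8] [ 64. 104.] 63.3
square end z 0.0447
  box [ 543.3 -218.1] [68. 69.] 6.8
round end z 0.5661
  box [463.3 274.9] [68. 67.] 34.4
[0.4629839  0.27313363 0.20105629] [1.79945089e+02 7.39523878e-02 1.54112214e+01] 9.3
```

Call:
send_rows(
  rows=[
    [[0,0.006,-0.15],0,-1],
    [[0,0.006,-0.3],0,-1],
    [[0,0.006,-0.39],0,-1],
    [[0,0.006,-0.42],0,-1],
    [[0,0.006,-0.437],0,-1],
    [[0,0.006,-0.437],0,-1],
  ],
)

```text
time: 9.9
tcp_pos: [0.4637, 0.2763, 0.0711]
tool_rot: [-180.0, -0.1, 15.4]
ft_force: [-0.5, 0.4, -0.1]
opening: 0.0005
gripper_force: 0.0
```

Call:
send_rows(
  rows=[
    [[0,0,-0.008],0,-1],
    [[0,0,-0.016],0,-1],
    [[0,0,-0.023],0,-1],
    [[0,0,-0.03],0,-1],
    [[0,0,-0.037],0,-1],
    [[0,0,-0.043],0,-1],
    [[0,0,-0.043],0,-1],
  ],
)

```text
time: 10.6
tcp_pos: [0.463, 0.2768, 0.0575]
tool_rot: [-180.0, -0.0, 15.5]
ft_force: [-0.1, 0.6, 0.8]
opening: 0.0006
gripper_force: 0.4
```

Call:
send_rows(
  rows=[
    [[0,0,-0.004],0,-1],
    [[0,0,-0.007],0,-1],
    [[0,0,-0.01],0,-1],
    [[0,0,-0.01],0,-1],
  ],
)

```text
time: 11.0
tcp_pos: [0.463, 0.2768, 0.0545]
tool_rot: [-180.0, -0.0, 15.5]
ft_force: [0.1, 1.3, 1.4]
opening: 0.0008
gripper_force: 0.7
```

Call:
send_rows(
  rows=[
    [[0,0,-0.004],0,-1],
    [[0,0,-0.007],0,-1],
    [[0,0,-0.007],0,-1],
  ],
)

```text
time: 11.3
tcp_pos: [0.463, 0.2768, 0.0535]
tool_rot: [-180.0, -0.0, 15.5]
ft_force: [-1.1, 0.3, 8.9]
opening: 0.0007
gripper_force: 4.6
```

Call:
send_rows(
  rows=[
    [[0,0,-0.003],0,-1],
    [[0,0,-0.003],0,-1],
  ],
)

```text
time: 11.5
tcp_pos: [0.463, 0.2768, 0.0532]
tool_rot: [-180.0, -0.1, 15.5]
ft_force: [-1.9, 0.7, 13.1]
opening: 0.0004
gripper_force: 6.7
```

Call:
send_rows(
  rows=[
    [[0,0,0.05],0,-1],
    [[0,0,0.2],0,-1],
    [[0,0,0.35],0,-1],
    [[0,0,0.5],0,-1],
    [[0,0,0.5],0,-1],
  ],
)

```text
time: 12.0
tcp_pos: [0.4658, 0.2782, 0.2077]
tool_rot: [-179.8, -0.7, 15.5]
ft_force: [0.9, -0.2, -0.3]
opening: 0.0004
gripper_force: 0.0
```

Call:
send_rows(
  rows=[
    [[-0.4,-0.4,0],0,-1],
    [[-0.4,-0.4,0],0,-1],
    [[-0.4,-0.4,0],0,-1],
    [[-0.4,-0.4,0],0,-1],
    [[-0.4,-0.4,0],0,-1],
    [[-0.4,-0.4,0],0,-1],
  ],
)

```text
time: 12.6
tcp_pos: [0.3431, 0.1568, 0.2014]
tool_rot: [-180.0, -0.0, 15.5]
ft_force: [0.4, 0.9, 0.9]
opening: 0.0005
gripper_force: 0.0
```

```bash
python3 chk.py a3.png
```

```text
rocker end z 0.0515
rocker other z 0.0631
  box [503.4 -19.8] [ 64. 104.] 63.2
square end z 0.0446
  box [ 543.2 -218. ] [68. 68.] 6.4
round end z 0.0447
  box [462.8 275.3] [68. 69.] 34.1
[0.34363662 0.15717114 0.20143376] [-1.79993204e+02 -3.44650272e-02  1.55152895e+01] 12.65
```

View pics/a3.png

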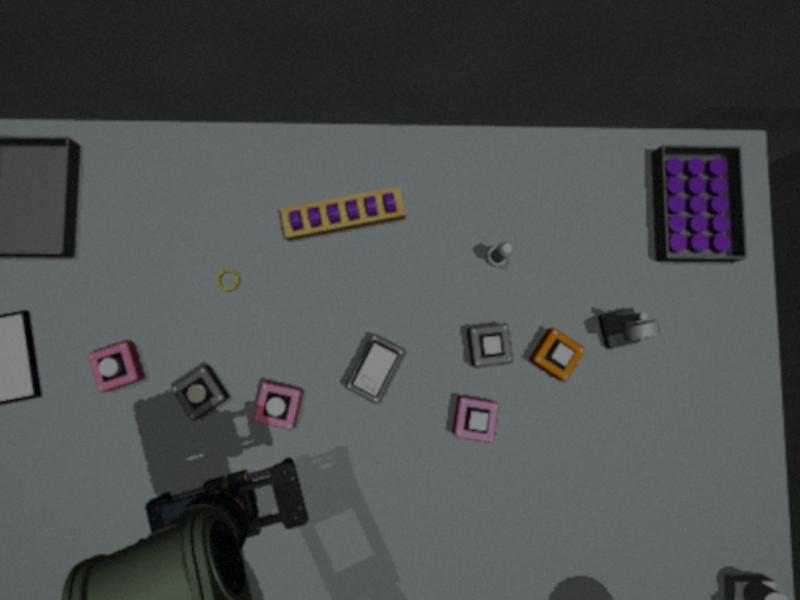

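The picture shows the boxes, caps, ring (228,280), tube (498,255) and dial (628,327) all where they were. I'll confirm the rocker's tilt with a plane fit before handing in.

```bash
python3 - <<'E'
from h import *
u,v=np.meshgrid(np.arange(512),np.arange(384))
for n in ('top','top','scene','scene'):
    f=grab(n);K=f['intrinsics'];d=f['depth']
    w=((np.stack([(u-K[0,2])/K[0,0]*d,(v-K[1,2])/K[1,1]*d,d],-1)-f['t'])@f['R']).reshape(-1,3)
    a=np.radians(153.3);e=(w[:,:2]-[.5035,-.02]);s=e@[np.cos(a),np.sin(a)];t=e@[-np.sin(a),np.cos(a)]
    m=(abs(s)<.034)&(abs(t)<.016)&(w[:,2]>.04)&(w[:,2]<.075)
    k=np.polyfit(s[m],w[m,2],1);print(n,m.sum(),'tilt',np.degrees(np.arctan(k[0])),'end z',np.polyval(k,.028))
E
```

```text
top 329 tilt -11.947702223978894 end z 0.05113464982863666
top 330 tilt -12.402713784424474 end z 0.05094327670443379
scene 197 tilt -10.650616312501224 end z 0.052114607294774795
scene 200 tilt -11.605536125764852 end z 0.05199625985312173
```

```bash
python3 -c "
from cell import env
print(env.hand_in())"
```

```text
the job is handed in; nothing more can be done
None
```

I pressed the rocker, then the square button, then the round button, each to its firm stop; the last camera check showed all three on and nothing else visibly moved, and I handed the job in at about 13 s.

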